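Lay the firebrick in the soldering hearth

ROBOT

A 7-joint arm with a two-finger parallel gripper is mounted at the origin on the work surface. World frame = base frame: x ahead of the robot, y to its left, z up, the work surface at z = 0. Lengths are in m, angles in rad, forces in N, time in s.
With the tool pointing down it reaches from about 0.425 to 0.875 m from the base axis. Payload 4.7 kg.
Tool frame: the origin (TCP) lies at the very end of the fingers, on their centre line; the grasp point (between the pads) lies behind it (ctrl.tcp_to_grasp is the y of the grasp point in the tool frame, in m); y points along the fingers, x is the direction in which the jaws open and shut, and the axes are right-handed (so a half turn about y gives the same grasp; the last joint's range is limited). The gripper opens to 87 mm and grips with 3 to 60 N. Pads are 19 mm wide; open, the fingers measure 117 mm over their backs; the gripper's body (75 mm by 190 mm) begins 51 mm behind the grasp point.
Start: joints at [1.325, 0.321, -0.07, 1.45, 0.023, 1.371, -0.057], TCP at [0.167, -0.628, 0.223] pointing down, gripper open.
Joint ranges: [-2.86, 2.86], [-0.3, 2.09], [-1.38, 1.24], [0.06, 2.45], [-1.56, 4.7], [0.09, 2.05], [-2.69, 2.69]. Speed limits (rad/s): [2.57, 2.57, 3.14, 3.14, 3.14, 3.14, 3.14].

INTERFACE

Orientations are given as a rotation vector (axis times angle).
In Python, from bench import ctrl, get_image, workorder gives the robot as it stands.
- The arm moves only by the tool drive_tool, never from a script. Its argument "increments" is text: rows parted by semicolons, each of 5 numbers parted by spaces: the shift along the tool's x, y, z in mm, then the turn about the tool's y in degrees, then the closure in counts, from 0 (fully open) to 255 (shut). In form: tx ty tz yaw fingers; .... A call has 1 to 20 rows; each row shifts and turns the commanded pose from where the row before left it, along the tool's axes as they then stand; what a row does not reach is not made up. A row lasts 1/8 s, in which the tool goes at most 62.5 mm and 10.7 degrees, less where a joint would pass 70% of its speed; a pose out of reach is approached as far as the arm can. A call is refused whole if a number of a shift passes 62.5 or a number of a turn 10.7, either way. A call with a gripper value outside its range is refused whole. The fingers move at their own pace and stop on an object; "squeeze" is the grip in N (left out, the last holds). Time passes only in rows, so rows that do not move let the fingers close. It gives the time, the measured TCP pose, the force and the opening at its end, in the units of the state.
- ctrl.get_state(): the state, without advancing time (a new reading comes with each control period).
- get_image(name): name is "scene" or "top" or "wrist"; returns a dict with "img" (384x512x3 uint8, red, green, blue), "mtx" (3x3 intrinsics, pixels), "camera_from_world" (4x4, takes a point from world to camera coordinates). Camera axes: x right, y up, looking along -z (the intrinsics and any distortion apply to the point x, -y, -z); pixel columns grow to the right and rows downward; lengths in m; the calibration is good to about 2 mm. The wrist camera is an equidistant fisheye: a pixel r from the principal point sees the ray r / f radians off the axis. A picture is of the moment at which its call begins. There is no depth.
- workorder.close_job(): hands the job in, once; it reports no verdict.
The state is a dict: "time": time; "joint_positions": joint angles; "qd": joint speeds; "joint_torque": joint torques, N m; "position": TCP position; "tool_rot": TCP orientation; "ft_force": force on the tool from outside, world axes, zero at the start; "torque": the same for the moment, N m; "grip_width": opening from 0.0 (shut) to 1.0 (fully open).
Only numpy, scipy, OpenCV 4.12 (cv2) and the standard library are available. Lean on these libraries where they do the work, as an engineer would, in place of code of your own. Each camera call takes 0.05 s, during which the arm holds its last target.

TASK

Bring the firebrick that stands on end on the bench up to the front edge of the soldering hearth, push its top over so that it tips over that edge onto its side on the hearth, then push it straight back down the middle until its end is fully home and square against the back shield, and press it firmly there for a moment with about 1.5 kg of push so that it beds. The brick is soft and chips easily: keep hold of it and ease it down instead of letting it fall, never knock it or press it harder than about 2 kg, and leave the other things where they are.

Things in the scene. Friction and masses are not known exactly. Their poses are not given: they have to be found in the camera images.
- hearth: Fixed soldering hearth, a dark steel tray that opens towards the robot: flat floor 150 mm deep (its x) and 366 mm wide (its y), 12 mm above the bench; its front edge is a plain 12 mm step up from the bench with no lip; 40 mm high cheeks stand left and right and the back shield across the rear. Origin: on the bench at the middle of the front edge; x points inwards to the back shield, y to the left along the front edge, z up.
- hearth_edge (a point): Middle of the hearth's front edge, on its top corner, 12 mm above the bench; axes as the hearth's.
- shield: Back shield of the hearth: fixed upright steel sheet 366 mm wide across the rear of the floor, its top 78 mm above the bench. Origin: at floor height in the middle of the foot of its inner face, 150 mm behind the front edge; axes as the hearth's (x points outwards through the sheet). It is rigid and does not give.
- brick: Loose soft firebrick, a pale plain block 50 mm (its x) by 57 mm (its y) by 114 mm (its z), about 0.26 kg (0.21 to 0.33), standing on end on the bench in front of the hearth, one 57 mm wide face turned roughly to it. Origin: centre of the end it stands on at the start; z runs along its length, x points roughly to the hearth at the start.
- brick_top (a point): Centre of the brick's other end, 114 mm along its z from the origin; this end finishes against the back shield. Pinched lightly (about 20 N) across its 57 mm width some 10 mm below this end, the brick can be carried, and it swivels between the fingers when its foot is held back by the step.
- charcoal: Bystander: black charcoal block 115 x 60 x 30 mm lying on one side of the hearth floor (left or right). Origin: centre of its underside.
- dish: Bystander: small white borax bowl, 58 mm across and 26 mm high, on the other side of the hearth floor. Origin: centre of its underside.
- beaker: Bystander: glass beaker, 86 mm across and 115 mm high, on the bench to the left of the hearth. Origin: centre of its underside.
- jar: Bystander: amber flux jar, 56 mm across and 75 mm high, on the bench to the right of the hearth. Origin: centre of its underside.
Not all that is in view belongs to the job. What is meant by the brick is not green, and is the larger of those in its own colour.

How it is judged:
By the outcome, as a careful person would: the job done as asked, in the order asked, and still so for the second after the job is handed in, with the robot touching nothing.
It also fails if it takes over 72 s, if anything falls off the work surface, if the arm or the gripper's body presses on something with over 40 N, if the wrist force passes 120 N, or if a joint passes its speed limit or range.

## Working session

There is one attempt and no reset: what is moved stays moved. The work goes in short steps, Python scripts to look and compute and a tool call to move; the robot and the scene stay as the last step left them, time stands still between calls to the robot, and variables do not carry over. Pictures are saved under pics/ and viewed, and the job is handed in when it is done.

Besides the shell and the picture viewer there is one more tool, called as name(argument=value, ...) on one line, values as JSON. drive_tool: Moves the arm, as the interface text tells. Its arguments: {"type":"object","properties":{"increments":{"type":"string"},"squeeze":{"type":"number"}},"required":["increments"]}

```bash
ls; mkdir -p pics
python3 - <<'E'
from bench import ctrl,get_image
import cv2,numpy as np
s=ctrl.get_state()
for k,v in s.items(): print(k,np.round(v,4))
print(ctrl.tcp_to_grasp)
for n in("scene","top"):
    d=get_image(n); cv2.imwrite(f"pics/{n}0.png",d["img"][:,:,::-1]); np.savez(f"{n}0.npz",**d)
    print(n,np.round(d["mtx"],1).tolist(),np.round(d["camera_from_world"],3).tolist(),[k for k in d])
E
```

```text
pics
time 0.0
joint_positions [ 1.3251  0.3218 -0.0701  1.4517  0.0226  1.3708 -0.0569]
qd [ 0.0015 -0.0007 -0.0006 -0.0006 -0.0011 -0.0011  0.0003]
joint_torque [ 1.00000e-04 -4.91290e+01 -4.04100e-01 -3.12522e+01 -6.41000e-02
  4.39000e-02  2.00000e-04]
position [ 0.1668 -0.6277  0.2215]
tool_rot [-1.3199  1.0168 -1.0142]
ft_force [ 0.6397 -1.0858  0.2607]
torque [-0.0218  0.0224 -0.0051]
grip_width 0.9999
-0.0187
scene [[415.5, 0.0, 261.9], [0.0, 415.5, 189.7], [0.0, 0.0, 1.0]] [[-0.09, 0.996, 0.005, -0.006], [-0.835, -0.078, 0.545, 0.417], [0.543, 0.045, 0.838, -1.47], [0.0, 0.0, 0.0, 1.0]] ['img', 'mtx', 'camera_from_world']
top [[456.8, 0.0, 250.0], [0.0, 456.8, 192.0], [0.0, 0.0, 1.0]] [[0.061, -0.998, 0.002, 0.027], [0.971, 0.06, 0.23, -0.583], [-0.23, -0.012, 0.973, -1.071], [0.0, 0.0, 0.0, 1.0]] ['img', 'mtx', 'camera_from_world']
```

View pics/scene0.png

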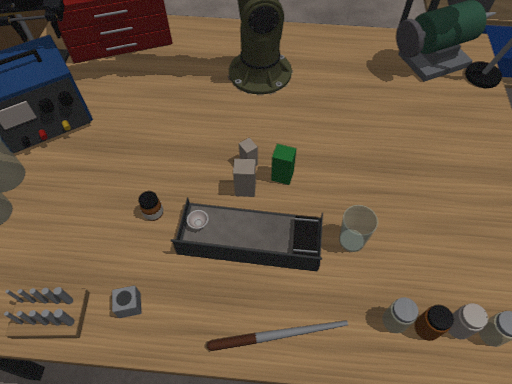

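View pics/top0.png

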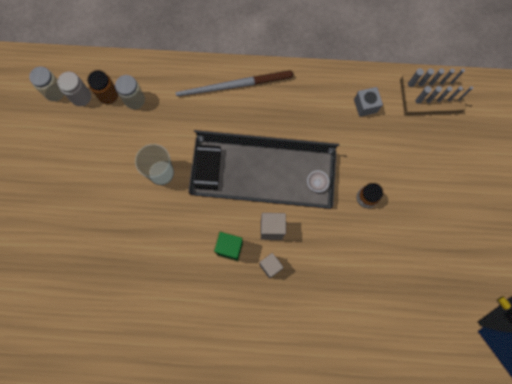

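```bash
cat > h.py <<'E'
import numpy as np,cv2
def load(n,f="0"): return dict(np.load(f"{n}{f}.npz"))
def ray(d,u,v):
    K=d["mtx"];T=d["camera_from_world"]
    c=np.array([(u-K[0,2])/K[0,0],-(v-K[1,2])/K[1,1],-1.])
    R=T[:3,:3]; o=-R.T@T[:3,3]; return o,R.T@c
def onz(d,u,v,z):
    o,r=ray(d,u,v); return o+r*(z-o[2])/r[2]
def proj(d,p):
    T=d["camera_from_world"];q=T[:3,:3]@np.array(p)+T[:3,3]
    K=d["mtx"]; return K[0,0]*q[0]/-q[2]+K[0,2], K[1,1]*-q[1]/-q[2]+K[1,2]
E
python3 - <<'E'
from h import *
t=load("top")["img"][:,:,::-1];s=load("scene")["img"][:,:,::-1]
a=cv2.resize(t[115:285,180:350],None,fx=4.7,fy=3.5,interpolation=cv2.INTER_CUBIC)
a=cv2.resize(t[120:285,185:345],(776,800*165//165),interpolation=cv2.INTER_CUBIC)
cv2.imwrite("pics/tc.png",cv2.resize(t[120:280,180:345],None,fx=3.7,fy=3.7,interpolation=cv2.INTER_CUBIC))
cv2.imwrite("pics/sc.png",cv2.resize(s[130:275,165:330],None,fx=4,fy=4,interpolation=cv2.INTER_CUBIC))
E
```

```text
(no output)
```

View pics/tc.png

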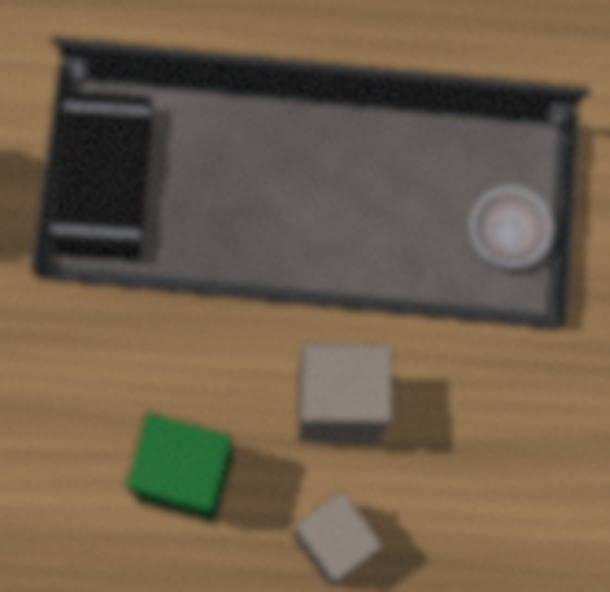

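View pics/sc.png

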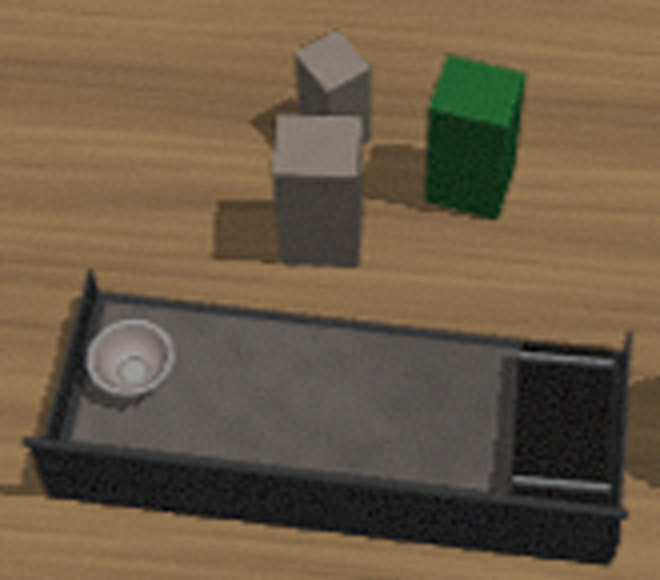

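Run:
```python
from h import *
t=load("top");s=load("scene")
for d in(t,s):
    T=d["camera_from_world"];print("cam",-T[:3,:3].T@T[:3,3])
# brick masks
for n,d,box in(("top",t,(255,205,300,245)),("scene",s,(225,150,262,202))):
    im=d["img"].astype(float); x0,y0,x1,y1=box
    sub=im[y0:y1,x0:x1]; sat=sub.max(2)-sub.min(2); 
    m=((sat<32)&(sub.max(2)>(125 if n=="top" else 130))).astype(np.uint8)
    k,l,st,c=cv2.connectedComponentsWithStats(m);i=1+st[1:,4].argmax()
    cn,_=cv2.findContours((l==i).astype(np.uint8),0,1)
    r=cv2.minAreaRect(cn[0]);b=cv2.boxPoints(r)+[x0,y0]
    print(n,st[i],np.round(b,1).tolist())
    print(np.round([onz(d,u,v,.114) for u,v in b],4).tolist(), onz(d,*b.mean(0),.114))
# profiles across front edge
for col in (215,235,255,290,310,325):
    print("top",col,t["img"][190:214,col].mean(1).astype(int))
for col in (195,205,225,245,265,285):
    print("scene",col,s["img"][196:222,col].mean(1).astype(int))
```

```text
cam [0.31817793 0.04828629 1.17634552]
cam [1.14675395 0.10482564 1.00504832]
top [  7   8  24  20 457] [[262.0, 213.0], [285.0, 213.0], [285.0, 232.0], [262.0, 232.0]]
[[0.5203, 0.0303, 0.114], [0.5236, -0.024, 0.114], [0.4784, -0.026, 0.114], [0.4751, 0.0278, 0.114]] [0.49926511 0.00199734 0.114     ]
scene [  8   9  22  15 270] [[233.0, 159.0], [254.0, 159.0], [254.0, 173.0], [233.0, 173.0]]
[[0.4783, -0.0292, 0.114], [0.473, 0.0269, 0.114], [0.5188, 0.0316, 0.114], [0.524, -0.0233, 0.114]] [0.49878069 0.00151075 0.114     ]
top 215 [ 51  73  83  81  68  59  57  64  83 100 107 107 110 109 107 106 107 106
 108 109 112 111 111 109]
top 235 [ 88  86  86  84  83  75  64  59  53  63  81  99 106 107 108 106 107 107
 109 108 112 110 112 111]
top 255 [ 89  89  88  88  87  86  86  78  65  58  54  63  87 104 108 110 109 107
 110 112 112 111 112 112]
top 290 [ 91  91  90  93  93  93  93  94  93  93  84  70  62  59  64  90 108 116
 114 111 111 114 114 116]
top 310 [ 96  92  92  94  94  95  94  94  95  95  95  90  83  70  62  57  66  91
 108 113 111 110 110 111]
top 325 [ 92  71  66  75  84  89  91  93  95  93  95  95  95  92  78  63  55  52
  66  93 109 111 107 105]
scene 195 [100 101 106 105 104 101 107  80  55  57  90  88  87  89 138 136 119 120
 129 132 139 142 149 155 136 131]
scene 205 [109 101 101 110 107 108 102 107  81  57  56  84  92  95  95  95 122 145
 122  93  97 101 102 100 101 102]
scene 225 [115 111 109 100 103 110 115 112 109 113  99  61  52  79  90  91  89  89
  90  91  89  92  87  83  89  86]
scene 245 [ 77 115 117 111 116 104 113 107 111 109 107 109 103  72  55  64  84  90
  89  92  92  90  89  90  88  86]
scene 265 [106 111 115 118 115 109 108 109 109 108 107 108 102 102 112  76  55  59
  79  85  82  82  87  84  85  88]
scene 285 [115 115 112 105 119 115 110 108 108 109 108 103 106 104 102 104 107  81
  62  51  76  84  83  83  84  84]
```

Run:
```python
from h import *
t=load("top");s=load("scene")
def cross(p,th,rising):
    p=p.astype(float)
    for i in range(len(p)-1):
        if rising and p[i]<th<=p[i+1]: return i+(th-p[i])/(p[i+1]-p[i])
        if not rising and p[i]>th>=p[i+1]: return i+(p[i]-th)/(p[i]-p[i+1])
def fit(P):
    P=np.array(P);vx,vy,x,y=cv2.fitLine(P[:,:2].astype(np.float32),cv2.DIST_HUBER,0,.001,.001).ravel()
    if vy<0: vx,vy=-vx,-vy
    return x,y,vx,vy,np.arctan2(-vx,vy)
A=[]
for c in list(range(215,330,3)):
    r0=int(195+(c-215)*.1); p=t["img"][r0:r0+9,c].mean(1); k=p.argmin(); r=cross(p[k:],82,True)
    if r is not None: A.append(onz(t,c,r0+k+r,0.0))
x,y,vx,vy,a=fit(A);print("front foot (top)",x-vx/vy*y,"yaw",a)
B=[]
for c in range(192,290,2):
    r0=int(198+(c-192)*.107);p=s["img"][r0:r0+12,c].mean(1);k=p.argmin(); r=cross(p[:k+1],82,False)
    if r is not None: B.append(onz(s,c,r0+r,0.012))
x,y,vx,vy,a=fit(B);print("front edge (scene)",x-vx/vy*y,"yaw",a)
# brick top-face edges, subpixel
def edge(d,kind,rng,lo,hi,th,rising,z,off=0):
    P=[]
    for c in rng:
        im=d["img"].astype(float).mean(2)
        p=im[lo:hi,c] if kind=="col" else im[c,lo:hi]
        r=cross(p,th,rising)
        if r is None: continue
        P.append(onz(d,c,lo+r,z) if kind=="col" else onz(d,lo+r,c,z))
    return np.array(P)
print(t["img"][222,255:292].astype(int).tolist()[::3]); 
print("col273",t["img"][205:245,273].mean(1).astype(int)); print("row222",t["img"][222,255:295].mean(1).astype(int))
print("b-r row222",(t["img"][222,255:295,0].astype(int)-t["img"][222,255:295,2]))
print("scol245",s["img"][150:202,245].mean(1).astype(int)); print("srow166",(s["img"][166,226:262,0].astype(int)-s["img"][166,226:262,2]))
```

```text
front foot (top) 0.56982726 yaw -0.03488858
front edge (scene) 0.5690106 yaw -0.037994936
[[143, 114, 79], [142, 113, 79], [116, 105, 95], [140, 129, 121], [138, 127, 119], [137, 127, 119], [138, 128, 120], [136, 127, 117], [139, 128, 120], [139, 128, 120], [118, 107, 95], [115, 91, 64], [122, 97, 69]]
col273 [107 112 109 111 111 113 113 114 120 126 128 129 128 129 129 129 128 128
 129 128 128 129 128 127 131 129 129 123 103  74  55  54  56  55  58  70
  85  99 108 109]
row222 [112 112 111 111 107 100 105 120 127 130 129 130 128 128 129 127 129 128
 128 128 126 126 128 128 129 129 130 129 130 125 106  88  87  90  93  93
  96  95  93  94]
b-r row222 [64 61 62 63 58 40 21 18 18 19 18 20 19 19 20 18 19 19 18 18 18 19 18 19
 19 19 18 19 19 19 23 35 49 51 54 54 53 53 54 55]
scol245 [116  89  59  59  59  57  61  56  51 118 127 123 122 122 123 120 123 122
 124 122 123 125 124 118  75  59  57  64  56  63  65  64  65  59  58  60
  62  58  61  63  60  61  59  59  61  58  77 115 117 111 116 104]
srow166 [65 64 64 64 63 64 54 24 22 20 22 21 21 21 19 21 21 21 22 19 19 24 22 19
 21 22 20 19 15 33 55 63 53 44 41 47]
```

Run:
```python
from h import *
t=load("top");s=load("scene")
def xs(p,th,i0=0):
    out=[]
    for i in range(len(p)-1):
        if (p[i]-th)*(p[i+1]-th)<0: out.append(i+(th-p[i])/(p[i+1]-p[i]))
    return out
def fit(P):
    P=np.array(P);l=cv2.fitLine(P[:,:2].astype(np.float32),cv2.DIST_HUBER,0,.001,.001).ravel();return l
def rb(d): i=d["img"].astype(float); return i[:,:,0]-i[:,:,2]
def mn(d): return d["img"].astype(float).mean(2)
c0=np.array([.499,.002]); 
def rep(n,P):
    vx,vy,x,y=fit(P); 
    if abs(vx)>abs(vy):
        if vx<0: vx,vy=-vx,-vy
        print(n,"y at x=.499:",round(y+(.499-x)*vy/vx,4),"yaw",round(np.arctan2(vy,vx),4),len(P))
    else:
        if vy<0: vx,vy=-vx,-vy
        print(n,"x at y=.002:",round(x+(.002-y)*vx/vy,4),"yaw",round(np.arctan2(-vx,vy),4),len(P))
for n,d,rows,mid,cols,rm in(("top",t,range(216,230),273,range(265,284),222),("scene",s,range(161,172),244,range(236,252),166)):
    L=[];R=[]
    for r in rows:
        a=xs(rb(d)[r,mid-22:mid],42); L.append(onz(d,mid-22+a[-1],r,.114)) if a else 0
        a=xs(rb(d)[r,mid:mid+22],37); R.append(onz(d,mid+a[0],r,.114)) if a else 0
    rep(n+" left",L);rep(n+" right",R)
    U=[];D=[]
    for c in cols:
        ch=rb(d) if n=="top" else mn(d)
        a=xs(ch[rm-20:rm,c],42 if n=="top" else 90); U.append(onz(d,c,rm-20+a[-1],.114)) if a else 0
        a=xs(mn(d)[rm:rm+20,c],92); D.append(onz(d,c,rm+a[0],.114)) if a else 0
    rep(n+" up",U);rep(n+" down",D)
    if n=="scene":
        D=[]
        for c in cols:
            a=xs(mn(d)[185:202,c],88); D.append(onz(d,c,185+a[0],0)) if a else 0
        rep("scene foot front",D)
# hearth cheeks
print("top row185 L",mn(t)[185,184:200].astype(int),"R",mn(t)[185,322:342].astype(int))
for n,d,pts in(("top",t,[(38,275),(565,325),(575,97),(62,60),(583,92),(57,42),(70,85),(557,122)]),):
    for p in pts: 
        u,v=180+p[0]/3.7,120+p[1]/3.7; print(p,[np.round(onz(d,u,v,z),4).tolist() for z in(0,.012,.052,.078)])
```

```text
top left y at x=.499: 0.0334 yaw 0.0006 11
top right y at x=.499: -0.028 yaw 0.1919 14
top up x at y=.002: 0.5237 yaw 0.0396 19
top down x at y=.002: 0.4734 yaw 0.0479 19
scene left y at x=.499: -0.0309 yaw 0.3794 11
scene right y at x=.499: 0.0341 yaw -0.1908 11
scene up x at y=.002: 0.4733 yaw 0.0782 16
scene down x at y=.002: 0.5233 yaw 0.0545 16
scene foot front x at y=.002: 0.5221 yaw 0.0411 16
top row185 L [70 72 70 69 66 58 46 35 36 32 32 22 23 25 24 27] R [141 134 126 124 129 128 107  73  44  34  36  49  63  71  76  82  95 110
 115 117]
(38, 275) [[0.5804, 0.2203, 0.0], [0.5777, 0.2185, 0.012], [0.5688, 0.2127, 0.052], [0.563, 0.2089, 0.078]]
(565, 325) [[0.5672, -0.1562, 0.0], [0.5646, -0.1541, 0.012], [0.5562, -0.1472, 0.052], [0.5506, -0.1427, 0.078]]
(575, 97) [[0.738, -0.1602, 0.0], [0.7338, -0.1581, 0.012], [0.7195, -0.151, 0.052], [0.7102, -0.1464, 0.078]]
(62, 60) [[0.7434, 0.2175, 0.0], [0.7391, 0.2157, 0.012], [0.7246, 0.21, 0.052], [0.7152, 0.2063, 0.078]]
(583, 92) [[0.7423, -0.166, 0.0], [0.7379, -0.1638, 0.012], [0.7235, -0.1565, 0.052], [0.7142, -0.1518, 0.078]]
(57, 42) [[0.7572, 0.2224, 0.0], [0.7527, 0.2206, 0.012], [0.7378, 0.2147, 0.052], [0.7281, 0.2108, 0.078]]
(70, 85) [[0.7244, 0.2099, 0.0], [0.7203, 0.2083, 0.012], [0.7065, 0.2028, 0.052], [0.6975, 0.1992, 0.078]]
(557, 122) [[0.718, -0.1474, 0.0], [0.7139, -0.1454, 0.012], [0.7003, -0.1388, 0.052], [0.6915, -0.1345, 0.078]]
```

Run:
```python
from h import *
t=load("top")["img"][:,:,::-1];s=load("scene")["img"][:,:,::-1]
a=cv2.resize(t[125:205,184:214],None,fx=7,fy=7,interpolation=cv2.INTER_CUBIC);b=cv2.resize(t[132:212,312:342],None,fx=7,fy=7,interpolation=cv2.INTER_CUBIC)
c=cv2.resize(s[192:272,170:200],None,fx=7,fy=7,interpolation=cv2.INTER_CUBIC)
cv2.imwrite("pics/ch.png",np.hstack([a,b,c]))
```

```text
(no output)
```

View pics/ch.png

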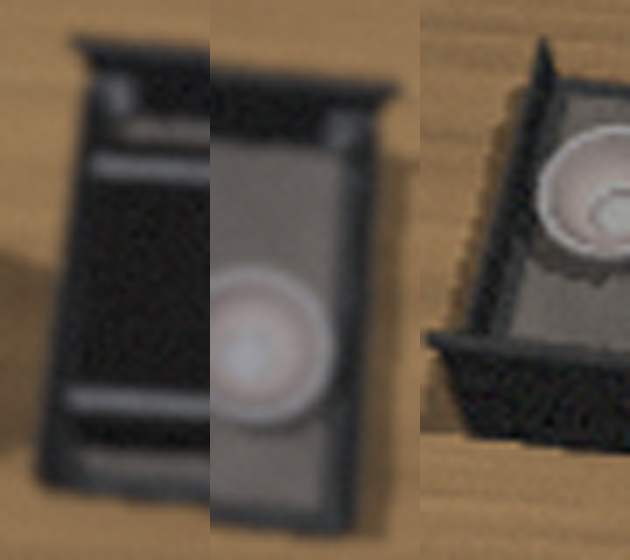

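Run:
```python
from h import *
from bench import ctrl,get_image
from scipy.spatial.transform import Rotation as R
s=ctrl.get_state();print(np.round(R.from_rotvec(s["tool_rot"]).as_matrix(),3))
t=load("top");sc=load("scene")
print("green",onz(t,229,243,.1),"small",onz(t,271.5,265,.05),"psu",onz(t,480,320,.1),onz(t,508,297,.1))
for n,d,u,v in(("scene",sc,40,42),("scene",sc,90,125),("scene",sc,0,170)): print(n,u,v,onz(d,u,v,0.1))
L=onz(sc,171.4,239.9,.078);Rr=onz(sc,322,258.3,.078);print("shield top ends",L,Rr,(L+Rr)/2)
d=get_image("wrist");cv2.imwrite("pics/w0.png",d["img"][:,:,::-1])
```

```text
[[ 0.257 -0.001  0.966]
 [-0.966  0.002  0.257]
 [-0.002 -1.    -0.   ]]
green [0.44633386 0.10374952 0.1       ] small [ 0.4050139  -0.00109667  0.05      ] psu [ 0.30659327 -0.47814027  0.1       ] [ 0.36174738 -0.54522769  0.1       ]
scene 40 42 [ 0.03893326 -0.74118125  0.1       ]
scene 90 125 [ 0.38458451 -0.45747347  0.1       ]
scene 0 170 [ 0.56281179 -0.64601648  0.1       ]
shield top ends [ 0.71355595 -0.15377346  0.078     ] [0.72823682 0.21673797 0.078     ] [0.72089638 0.03148226 0.078     ]
```

View pics/w0.png

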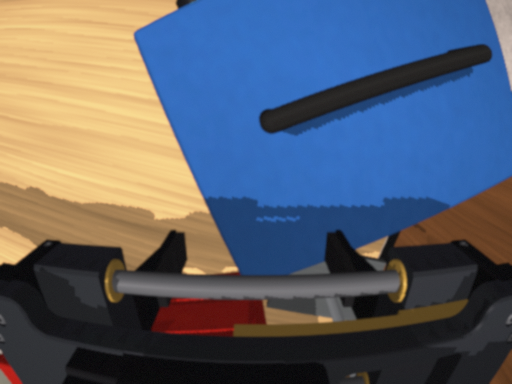

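```bash
cat >> h.py <<'E'
from scipy.spatial.transform import Rotation as Rn
def st():
    from bench import ctrl
    s=ctrl.get_state(); M=Rn.from_rotvec(s["tool_rot"]).as_matrix()
    print("t",round(s["time"],2),"p",np.round(s["position"],4),"ang",round(np.degrees(np.arctan2(M[1,0],M[0,0])),2),"tilt",np.round(M[2],4),"F",np.round(s["ft_force"],1),"w",round(float(s["grip_width"]),3))
    return s,M
def toolinc(M,d): return np.round(M.T@np.array(d)*1000,1)
E
python3 - <<'E'
from h import *
s,M=st(); a=np.array([.40,-.40,.28]);b=np.array([.4985,.0022,.24])
p=s["position"]; print(toolinc(M,[0,0,.06]),toolinc(M,a-p-[0,0,.06]),toolinc(M,b-a))
sc=load("scene")
l=onz(sc,187.6,197.7,.052);r=onz(sc,322.2,213.7,.052);print(l,r,(l+r)/2)
E
```

```text
t 0.15 p [ 0.1668 -0.6278  0.2217] ang -75.11 tilt [-1.5e-03 -1.0e+00 -1.0e-04] F [ 0.1 -0.  -0.2] w 1.001
[ -0.1 -60.   -0. ] [-160.2    1.9  283.9] [-363.3   40.5  198.5]
[ 0.57323301 -0.14378533  0.052     ] [0.58921066 0.2189282  0.052     ] [0.58122183 0.03757143 0.052     ]
```

drive_tool(increments="0 -60 0 0 0; -23 0 40 0 0; -23 0 40 0 0; -23 0 40 0 0; -23 0 40 0 0; -23 0 41 0 0; -23 0 41 0 0; -22 2 41 0 0; -40 4 22 0 0; -40 4 22 0 0; -40 4 22 0 0; -40 4 22 0 0; -40 4 22 0 0; -40 5 22 0 0; -41 5 22 0 0; -41 5 22 0 0; -41 5 22 0 0; 0 0 0 6 0; 0 0 0 6 0; 0 0 0 0 0")

```text
time: 2.65
position: [0.4972, 0.0009, 0.2403]
tool_rot: [-1.234, 1.171, -1.171]
ft_force: [-0.3, -0.3, 0.9]
grip_width: 1.005
```

Run:
```python
from h import *
from bench import get_image
s,M=st()
d=get_image("wrist");cv2.imwrite("pics/w1.png",d["img"][:,:,::-1]);np.savez("wrist1.npz",**d)
T=d["camera_from_world"];print(d["mtx"].round(1).tolist(),"cam",-T[:3,:3].T@T[:3,3],T[:3,:3].round(3).tolist())
```

```text
t 2.65 p [0.4972 0.0009 0.2403] ang -87.04 tilt [ 1.e-04 -1.e+00 -5.e-04] F [-0.3 -0.3  0.9] w 1.005
[[297.3, 0.0, 255.4], [0.0, 297.3, 196.0], [0.0, 0.0, 1.0]] cam [0.58104826 0.00552453 0.4025275 ] [[0.051, -0.999, -0.0], [0.95, 0.049, -0.307], [0.307, 0.016, 0.952]]
```

View pics/w1.png

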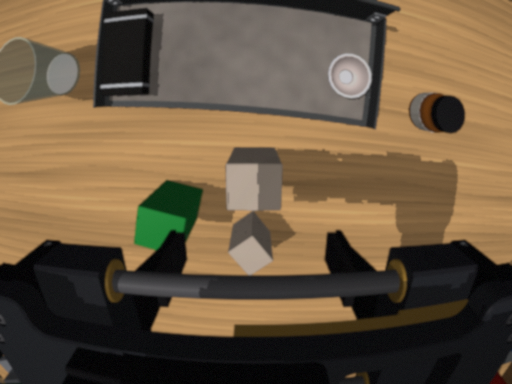

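```bash
cat >> h.py <<'E'
def wonz(d,u,v,z):
    K=d["mtx"];T=d["camera_from_world"]
    q=cv2.fisheye.undistortPoints(np.array([[[u,v]]],float),K,np.zeros(4))[0,0]
    R=T[:3,:3];o=-R.T@T[:3,3];r=R.T@np.array([q[0],-q[1],-1.]);return o+r*(z-o[2])/r[2]
E
python3 - <<'E'
from h import *
im=load("wrist","1")["img"][:,:,::-1]
a=cv2.resize(im[0:130,85:185],(500,650)[0:2],interpolation=cv2.INTER_CUBIC)[:590]
f=lambda x0,x1,y0,y1,k:cv2.resize(im[y0:y1,x0:x1],None,fx=k,fy=k,interpolation=cv2.INTER_CUBIC)
a=f(90,160,0,116,5);b=f(325,395,20,136,5)
cv2.imwrite("pics/w1h.png",np.hstack([a,b]))
cv2.imwrite("pics/w1b.png",f(215,295,140,220,7))
E
```

```text
(no output)
```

View pics/w1h.png

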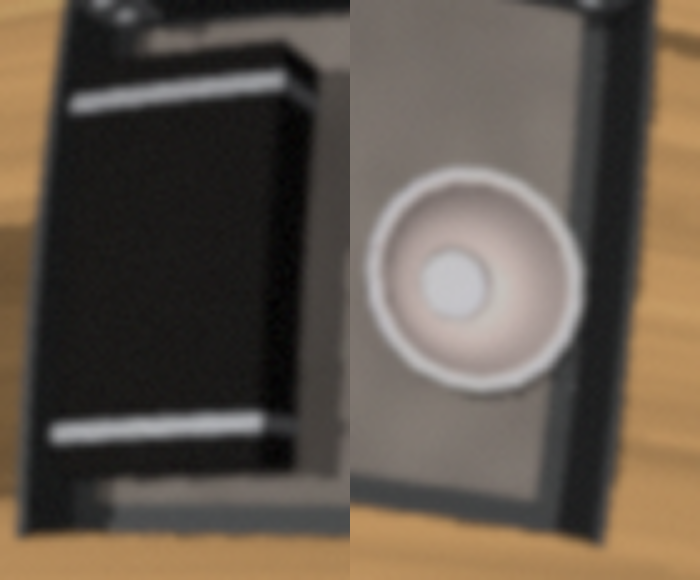

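View pics/w1b.png

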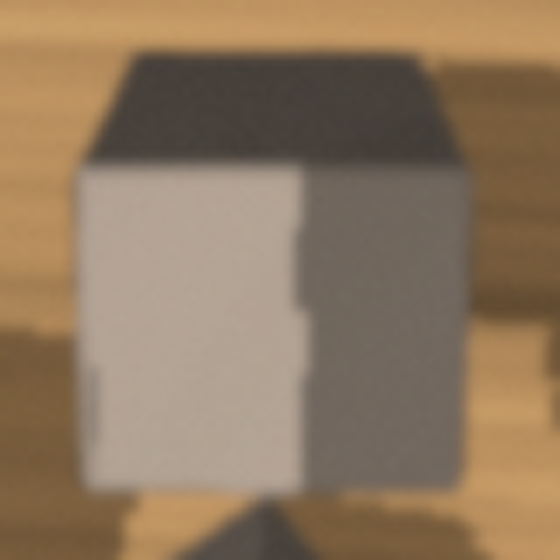

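Run:
```python
from h import *
d=load("wrist","1")
P=lambda n,u,v,z:print(n,np.round(wonz(d,u,v,z)[:2],4))
A=np.array([wonz(d,215+a/7,140+b/7,.114) for a,b in((80,165),(468,165),(462,488),(88,488))])
print(A.round(4).tolist(),A.mean(0)); e=A[0]-A[1];f=A[3]-A[2];print(np.arctan2(-e[0],e[1]),np.arctan2(-f[0],f[1]))
B=np.array([wonz(d,215+a/7,140+57/7,0) for a in(135,412)]);print("foot",B.round(4).tolist())
l=wonz(d,111,106.3,.012);r=wonz(d,366.4,126.4,.012);print("inner cheek feet",l,r,(l+r)/2)
for z in(.04,.052):
  l=wonz(d,93.6,107,z);r=wonz(d,375.6,128.6,z);print("outer",z,l,r,(l+r)/2)
# front edge
im=d["img"].astype(float);G=im[:,:,0]-im[:,:,2]
Q=[]
for c in range(120,366,4):
    # last row upward from wood where r-b drops below 35
    for rr in range(140,80,-1):
        if G[rr,c]<35:
            fr=rr+(35-G[rr,c])/(G[rr+1,c]-G[rr,c]); Q.append(wonz(d,c,fr,.012)); break
Q=np.array(Q);vx,vy,x,y=cv2.fitLine(Q[:,:2].astype(np.float32),cv2.DIST_HUBER,0,.001,.001).ravel()
print("edge x at y=.034",x+(.034-y)*vx/vy,"yaw",np.arctan(-vx/vy), np.std(Q[:,0]-(x+(Q[:,1]-y)*vx/vy)))
```

```text
[[0.5203, 0.0312, 0.114], [0.5231, -0.0237, 0.114], [0.4744, -0.0266, 0.114], [0.4716, 0.0288, 0.114]] [0.49735893 0.00242886 0.114     ]
0.05102366379701167 0.05146067194446019
foot [[0.5184, 0.0312, 0.0], [0.5211, -0.0228, 0.0]]
inner cheek feet [0.57653937 0.20769168 0.012     ] [ 0.56273771 -0.14731679  0.012     ] [0.56963854 0.03018745 0.012     ]
outer 0.04 [0.57719658 0.22051669 0.04      ] [ 0.56264362 -0.14956213  0.04      ] [0.5699201  0.03547728 0.04      ]
outer 0.052 [0.57732407 0.21340025 0.052     ] [ 0.56325284 -0.14442862  0.052     ] [0.57028846 0.03448581 0.052     ]
edge x at y=.034 0.56998646 yaw -0.039121583 0.00014412499492776775
```

drive_tool(increments="-1.4 20 0.8 0 0; 0 40 0 0 0; 0 40 0 0 0; 0 30 0 0 0; 0 20 0 0 0; 0 5.8 0 0 0; 0 0 0 0 0", squeeze=19)

```text
time: 3.58
position: [0.4983, 0.0022, 0.0849]
tool_rot: [-1.233, 1.172, -1.172]
ft_force: [0.2, -0.4, 0.5]
grip_width: 0.997
```

Run:
```python
from h import *
from bench import get_image
s,M=st()
o=[]
for n in("top","scene"):
    d=get_image(n);i=d["img"][:,:,::-1]
    o.append(cv2.resize(i[140:270,200:320] if n=="top" else i[100:230,190:310],None,fx=3.2,fy=3.2,interpolation=cv2.INTER_CUBIC))
cv2.imwrite("pics/g1.png",np.hstack(o))
```

```text
t 3.58 p [0.4983 0.0022 0.0849] ang -87.08 tilt [-1.e-04 -1.e+00 -0.e+00] F [ 0.2 -0.4  0.5] w 0.997
```

View pics/g1.png

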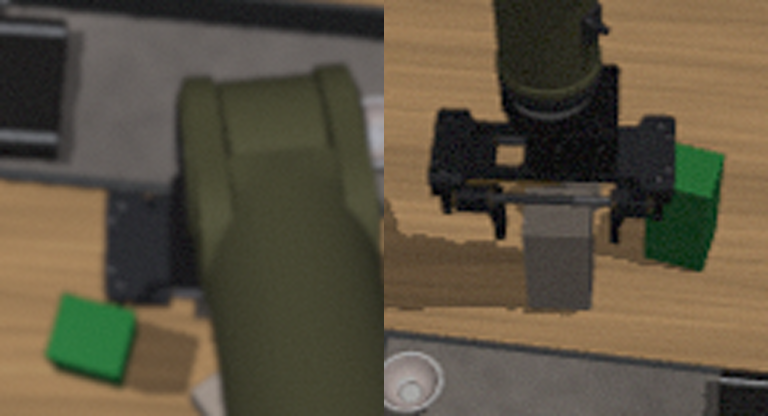

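drive_tool(increments="0 0 0 0 30; 0 0 0 0 60; 0 0 0 0 75; 0 0 0 0 82; 0 0 0 0 88; 0 0 0 0 95; 0 0 0 0 105; 0 0 0 0 125; 0 0 0 0 160; 0 0 0 0 160; 0 0 0 0 160")

```text
time: 5.05
position: [0.4982, 0.0024, 0.0847]
tool_rot: [-1.233, 1.172, -1.172]
ft_force: [0.1, 1.7, 0.6]
grip_width: 0.654
```

Run:
```python
from h import *
s,M=st()
H=np.array([.570,.0335]);yw=-.037
ex=np.array([np.cos(yw),np.sin(yw)]);ey=np.array([-np.sin(yw),np.cos(yw)])
t=H-ex*.028; print("target xy 3mm before edge",t, "tool inc now",toolinc(M,[t[0]-.498,t[1]-.0023,.0]))
```

```text
t 5.05 p [0.4982 0.0024 0.0847] ang -87.1 tilt [-1.e-04 -1.e+00  0.e+00] F [0.1 1.7 0.6] w 0.654
target xy 3mm before edge [0.54201916 0.03453576] tool inc now [-30.    0.   45.6]
```

drive_tool(increments="0 -1 0 0 160; 0 -1 0 0 160; 0 -1 0 0 160; 0 -1 0 0 160; 0 0 0 1 160; 0 0 0 2 160; 0 0 0 2 160; 0 0 0 0 160; 0 0 0 0 160")

```text
time: 6.18
position: [0.4982, 0.0023, 0.0887]
tool_rot: [-1.192, 1.236, -1.236]
ft_force: [0.2, -0.6, -2.2]
grip_width: 0.652
```

Run:
```python
from h import *
from bench import get_image
s,M=st()
print("tool inc now",toolinc(M,[.5420-s["position"][0],.0345-s["position"][1],.0]))
d=get_image("scene");i=d["img"][:,:,::-1]
cv2.imwrite("pics/g2.png",cv2.resize(i[120:230,190:310],None,fx=5,fy=5,interpolation=cv2.INTER_CUBIC))
```

```text
t 6.17 p [0.4982 0.0023 0.0887] ang -92.1 tilt [ 1.e-04 -1.e+00 -0.e+00] F [ 0.2 -0.6 -2.2] w 0.652
tool inc now [-33.8  -0.   42.6]
```

View pics/g2.png

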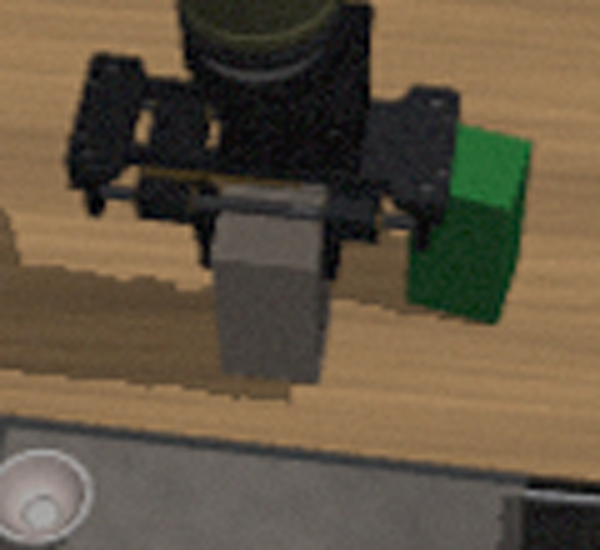

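drive_tool(increments="-1 0 1.3 0 160; -1 0 1.3 0 160; -2.6 0 3.3 0 160; -2.6 0 3.3 0 160; -2.6 0 3.3 0 160; -2.6 0 3.3 0 160; -2.6 0 3.3 0 160; -2.6 0 3.3 0 160; -2.6 0 3.3 0 160; -2.6 0 3.3 0 160; -2.6 0 3.3 0 160; -2.6 0 3.3 0 160; -2.6 0 3.3 0 160; -1.6 0 1.8 0 160; -0.8 0 1 0 160; -0.8 0 0.9 0 160; 0 1 0 0 160; 0 0 0 0 160")

```text
time: 8.48
position: [0.5418, 0.0343, 0.0876]
tool_rot: [-1.192, 1.237, -1.236]
ft_force: [-0.8, -0.4, -2.7]
grip_width: 0.652
```

Run:
```python
from h import *
from bench import get_image
s,M=st()
d=get_image("scene");i=d["img"][:,:,::-1]
cv2.imwrite("pics/g3.png",cv2.resize(i[140:250,185:305],None,fx=5,fy=5,interpolation=cv2.INTER_CUBIC))
```

```text
t 8.47 p [0.5418 0.0343 0.0876] ang -92.12 tilt [ 2.e-04 -1.e+00 -3.e-04] F [-0.8 -0.4 -2.7] w 0.652
```

View pics/g3.png

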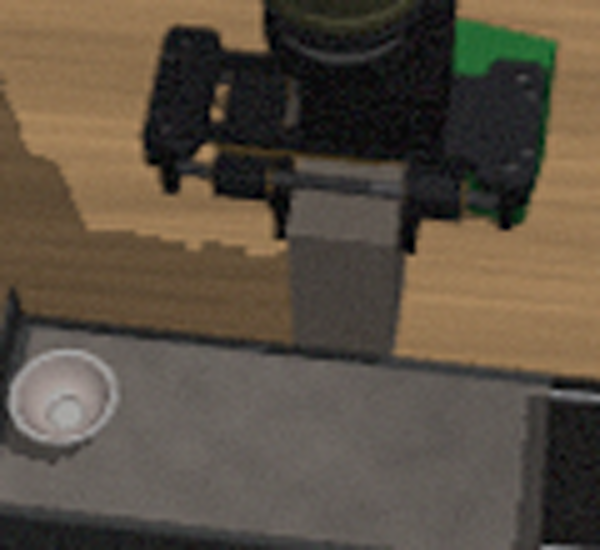

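drive_tool(increments="0 0 1 0 160; 0 0 1 0 160; 0 0 1 0 160; 0 0 0 0 160; 0 0 0 0 160")

```text
time: 9.15
position: [0.545, 0.0343, 0.0877]
tool_rot: [-1.192, 1.236, -1.236]
ft_force: [0.4, 0.7, -3.7]
grip_width: 0.654
```

Run:
```python
from h import *
from bench import get_image
s,M=st()
d=get_image("scene");i=d["img"][:,:,::-1]
cv2.imwrite("pics/g4.png",cv2.resize(i[150:220,205:305],None,fx=7,fy=7,interpolation=cv2.INTER_CUBIC))
```

```text
t 9.15 p [0.545  0.0343 0.0877] ang -92.11 tilt [ 1.e-04 -1.e+00 -1.e-04] F [ 0.4  0.7 -3.7] w 0.654
```

View pics/g4.png

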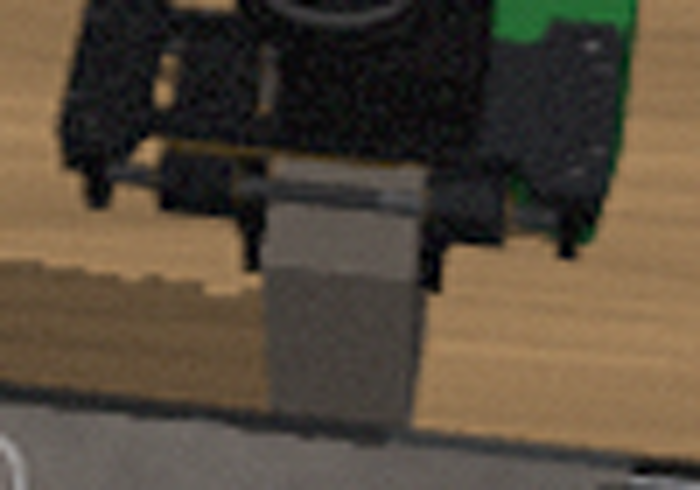

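Run:
```python
import numpy as np
def P(t,c=9): 
    t=np.radians(t);L=103.4-c; return np.array([L*np.sin(t)-25*np.cos(t),12+L*np.cos(t)+25*np.sin(t)])
ts=[0,1,3,6,9,12,15,18,21,24,27,30,33,36,39,42,45]
def rows(ts):
    last=P(0).round(1)*0+P(ts[0]); out=[];acc=last.copy()
    for t in ts[1:]:
        d=np.round(P(t)-acc,1);acc=acc+d;out.append(f"0 {-d[1]:g} {d[0]:g} 0 160")
    print("; ".join(out), P(ts[-1]))
rows(ts);rows([45,48,51,54,57,60,63,66,69,72,75,78,80,82]);rows([82,84,86,87,88,89,90])
```

```text
0 -0.4 1.7 0 160; 0 -0.8 3.3 0 160; 0 -0.9 5 0 160; 0 -0.6 5.1 0 160; 0 -0.4 5.1 0 160; 0 -0.2 5.1 0 160; 0 0.2 5.1 0 160; 0 0.4 5.1 0 160; 0 0.7 5.1 0 160; 0 0.9 5 0 160; 0 1.2 4.9 0 160; 0 1.5 4.9 0 160; 0 1.7 4.9 0 160; 0 2 4.7 0 160; 0 2.2 4.6 0 160; 0 2.5 4.5 0 160 [49.07321061 96.42854967]
0 2.7 4.4 0 160; 0 2.9 4.2 0 160; 0 3.1 4 0 160; 0 3.3 3.9 0 160; 0 3.6 3.7 0 160; 0 3.7 3.5 0 160; 0 3.9 3.3 0 160; 0 4.1 3.1 0 160; 0 4.2 2.9 0 160; 0 4.3 2.6 0 160; 0 4.5 2.5 0 160; 0 3.1 1.5 0 160; 0 3.1 1.3 0 160 [90.00197817 49.89464245]
0 3.2 1.3 0 160; 0 3.2 1.1 0 160; 0 1.6 0.6 0 160; 0 1.6 0.5 0 160; 0 1.7 0.4 0 160; 0 1.6 0.5 0 160 [94.4 37. ]
```

drive_tool(increments="0 -0.4 1.7 0 160; 0 -0.8 3.3 0 160; 0 -0.9 5 0 160; 0 -0.6 5.1 0 160; 0 -0.4 5.1 0 160; 0 -0.2 5.1 0 160; 0 0 0 0 160")

```text
time: 10.07
position: [0.571, 0.0334, 0.091]
tool_rot: [-1.191, 1.236, -1.237]
ft_force: [-0.7, 0.4, -2.3]
grip_width: 0.65
```

Run:
```python
from h import *
from bench import get_image
s,M=st()
d=get_image("scene");i=d["img"][:,:,::-1]
cv2.imwrite("pics/g5.png",cv2.resize(i[150:240,195:315],None,fx=6,fy=6,interpolation=cv2.INTER_CUBIC))
```

```text
t 10.07 p [0.571  0.0334 0.091 ] ang -92.12 tilt [-3.e-04 -1.e+00  9.e-04] F [-0.7  0.4 -2.3] w 0.65
```

View pics/g5.png

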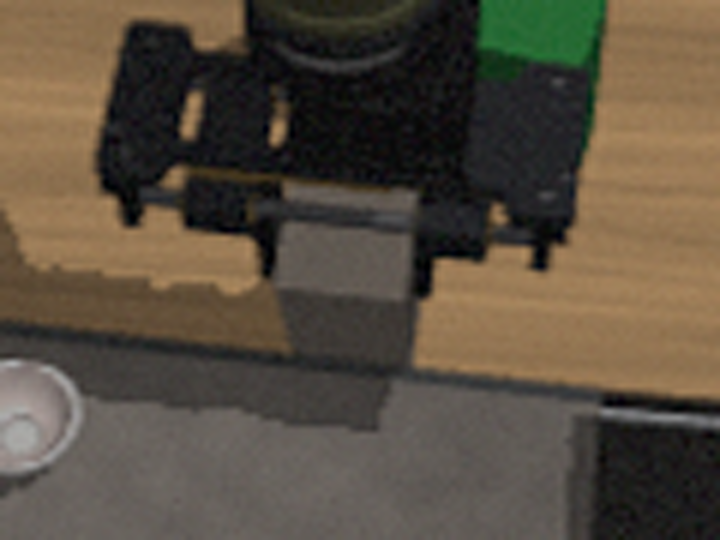

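Tilting about the edge works: the brick's front face meets the edge at crop (350,365) and leans forward. I'll continue.

drive_tool(increments="0 0.2 5.1 0 160; 0 0.4 5.1 0 160; 0 0.7 5.1 0 160; 0 0.9 5 0 160; 0 1.2 4.9 0 160; 0 1.5 4.9 0 160; 0 1.7 4.9 0 160; 0 2 4.7 0 160; 0 2.2 4.6 0 160; 0 2.5 4.5 0 160; 0 0 0 0 160")

```text
time: 11.5
position: [0.6196, 0.0315, 0.0775]
tool_rot: [-1.191, 1.236, -1.237]
ft_force: [-0.3, -0.1, -1.0]
grip_width: 0.651
```

Run:
```python
from h import *
from bench import get_image
s,M=st()
d=get_image("scene");i=d["img"][:,:,::-1]
cv2.imwrite("pics/g6.png",cv2.resize(i[150:250,195:315],None,fx=5,fy=5,interpolation=cv2.INTER_CUBIC))
```

```text
t 11.5 p [0.6196 0.0315 0.0775] ang -92.12 tilt [-1.e-04 -1.e+00  6.e-04] F [-0.3 -0.1 -1. ] w 0.651
```

View pics/g6.png

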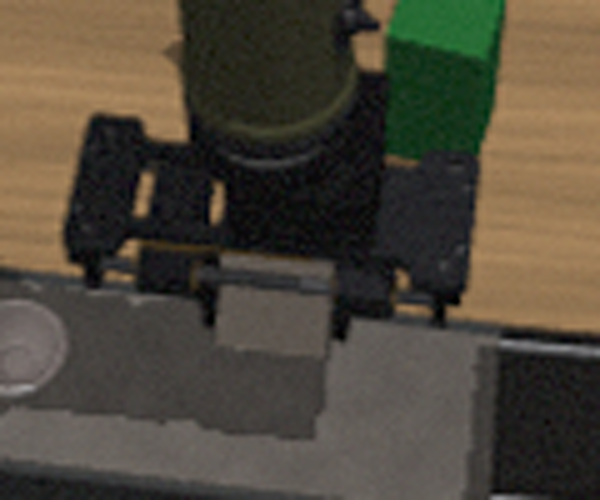

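drive_tool(increments="0 2.7 4.4 0 160; 0 2.9 4.2 0 160; 0 3.1 4 0 160; 0 3.3 3.9 0 160; 0 3.6 3.7 0 160; 0 3.7 3.5 0 160; 0 3.9 3.3 0 160; 0 4.1 3.1 0 160; 0 4.2 2.9 0 160; 0 4.3 2.6 0 160; 0 4.5 2.5 0 160; 0 3.1 1.5 0 160; 0 0 0 0 160")

```text
time: 13.18
position: [0.6588, 0.0302, 0.034]
tool_rot: [-1.191, 1.236, -1.236]
ft_force: [0.8, -0.1, -1.0]
grip_width: 0.652
```

Run:
```python
from h import *
from bench import get_image
s,M=st()
d=get_image("scene");i=d["img"][:,:,::-1]
a=cv2.resize(i[160:260,195:315],None,fx=3.3,fy=3.3,interpolation=cv2.INTER_CUBIC)
d=get_image("wrist");b=d["img"][:,:,::-1];b=cv2.resize(b,(440,330))
cv2.imwrite("pics/g7.png",np.hstack([a,b[:330]]) if a.shape[0]==330 else a)
```

```text
t 13.18 p [0.6588 0.0302 0.034 ] ang -92.11 tilt [-2.e-04 -1.e+00  3.e-04] F [ 0.8 -0.1 -1. ] w 0.652
```

View pics/g7.png

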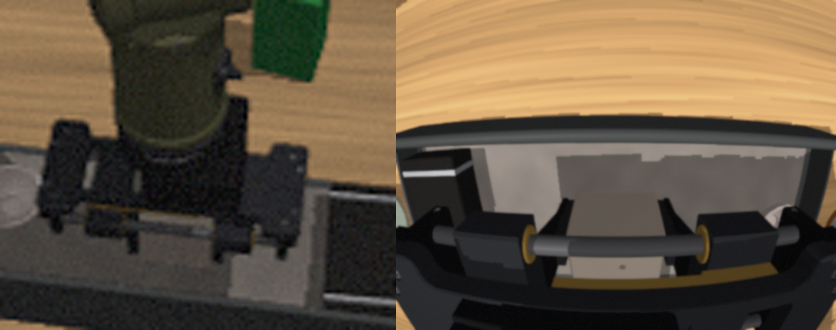

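drive_tool(increments="0 3.1 1.3 0 160; 0 3.2 1.3 0 160; 0 3.2 1.1 0 160; 0 1.6 0.6 0 160; 0 1.6 0.5 0 160; 0 0.8 0.2 0 160; 0 0 0 0 160")

```text
time: 14.15
position: [0.6636, 0.0299, 0.0207]
tool_rot: [-1.192, 1.236, -1.236]
ft_force: [0.6, 0.4, 1.4]
grip_width: 0.655
```

```bash
python3 -c "
from h import *
st()"
```

```text
t 14.15 p [0.6636 0.0299 0.0207] ang -92.11 tilt [ 1.e-04 -1.e+00  0.e+00] F [0.6 0.4 1.4] w 0.655
```

drive_tool(increments="0 0.5 0 0 160; 0 0.5 0 0 160; 0 0 0 0 160")

```text
time: 14.52
position: [0.6639, 0.0299, 0.02]
tool_rot: [-1.191, 1.236, -1.237]
ft_force: [0.2, 0.1, 1.6]
grip_width: 0.655
```

drive_tool(increments="0 0.5 0 0 160; 0 0 0 0 160")

```text
time: 14.78
position: [0.664, 0.03, 0.0195]
tool_rot: [-1.191, 1.236, -1.237]
ft_force: [1.6, 0.7, 2.7]
grip_width: 0.656
```

Run:
```python
from h import *
from bench import get_image
s,M=st()
d=get_image("wrist");b=d["img"][:,:,::-1];cv2.imwrite("pics/g8.png",b)
```

```text
t 14.78 p [0.664  0.03   0.0195] ang -92.12 tilt [-0.e+00 -1.e+00  8.e-04] F [1.6 0.7 2.7] w 0.656
```

View pics/g8.png

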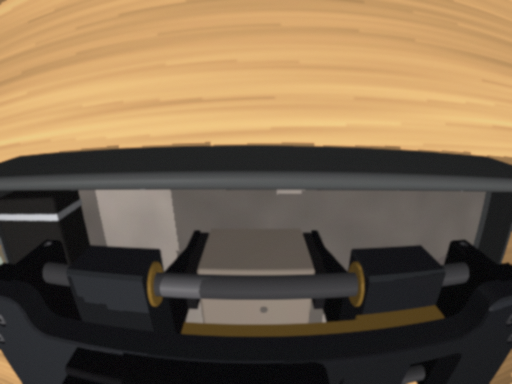

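drive_tool(increments="0 0.5 0 0 160; 0 0 0 0 160")

```text
time: 15.08
position: [0.6641, 0.0299, 0.0191]
tool_rot: [-1.191, 1.236, -1.237]
ft_force: [1.8, -0.0, 2.7]
grip_width: 0.651
```

```bash
python3 -c "
from h import *
st()"
```

```text
t 15.07 p [0.6641 0.0299 0.0191] ang -92.11 tilt [-0.     -1.      0.0011] F [ 1.8 -0.   2.7] w 0.651
```

drive_tool(increments="0 0.4 0 0 160; 0 0 0 0 160; 0 0.3 0 0 160; 0 0 0 0 160")

```text
time: 15.58
position: [0.6641, 0.03, 0.019]
tool_rot: [-1.191, 1.236, -1.237]
ft_force: [0.4, -0.6, 6.6]
grip_width: 0.651
```

```bash
python3 -c "
from h import *
st()"
```

```text
t 15.57 p [0.6641 0.03   0.019 ] ang -92.12 tilt [ 2.e-04 -1.e+00  1.e-03] F [ 0.4 -0.6  6.6] w 0.651
```

drive_tool(increments="0 -0.4 0 0 160; 0 -0.3 0 0 160; 0 0 0 0 160", squeeze=10)

```text
time: 15.95
position: [0.6641, 0.0299, 0.019]
tool_rot: [-1.191, 1.236, -1.237]
ft_force: [2.2, -0.6, 4.1]
grip_width: 0.653
```

drive_tool(increments="0 0 0 0 100; 0 0 0 0 88; 0 0 0 0 80; 0 0 0 0 70; 0 0 0 0 50; 0 0 0 0 40; 0 0 0 0 40", squeeze=5)

```text
time: 16.82
position: [0.6635, 0.03, 0.0187]
tool_rot: [-1.192, 1.236, -1.236]
ft_force: [1.5, -0.2, -0.4]
grip_width: 0.833
```

Run:
```python
from h import *
from bench import get_image
s,M=st()
d=get_image("wrist");b=d["img"][:,:,::-1];cv2.imwrite("pics/g9.png",b)
```

```text
t 16.82 p [0.6635 0.03   0.0187] ang -92.11 tilt [ 1.e-04 -1.e+00 -2.e-04] F [ 1.5 -0.2 -0.4] w 0.833
```

View pics/g9.png

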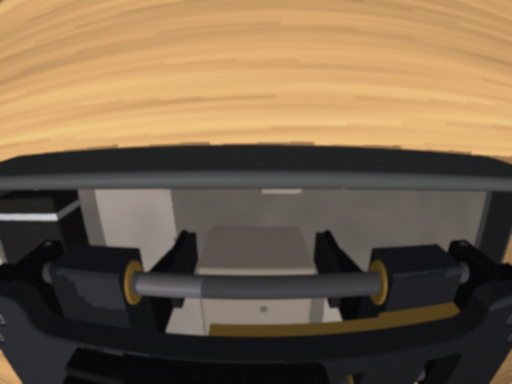

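drive_tool(increments="0 -10 0 0 40; 0 -25 0 0 40; 0 -40 0 0 40; 0 -40 -20 0 100; 0 -20 -45 0 200; 0 0 -45 0 200; 0 0 -25 0 200; 0 0 0 0 200; 0 0 0 0 200", squeeze=10)

```text
time: 18.0
position: [0.5298, 0.0348, 0.1546]
tool_rot: [-1.19, 1.235, -1.238]
ft_force: [0.8, -0.1, -0.4]
grip_width: 0.263
```

Run:
```python
from h import *
from bench import get_image
s,M=st()
d=get_image("wrist");b=d["img"][:,:,::-1];cv2.imwrite("pics/g10.png",b);np.savez("wrist2.npz",**d)
d=get_image("scene");i=d["img"][:,:,::-1];cv2.imwrite("pics/s10.png",cv2.resize(i[160:270,170:330],None,fx=5,fy=5,interpolation=cv2.INTER_CUBIC));np.savez("scene2.npz",**d)
```

```text
t 18.0 p [0.5298 0.0348 0.1546] ang -92.13 tilt [ 2.0e-04 -1.0e+00  1.9e-03] F [ 0.8 -0.1 -0.4] w 0.263
```

View pics/g10.png

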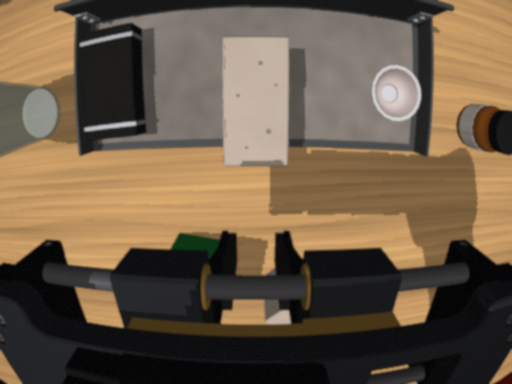

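View pics/s10.png

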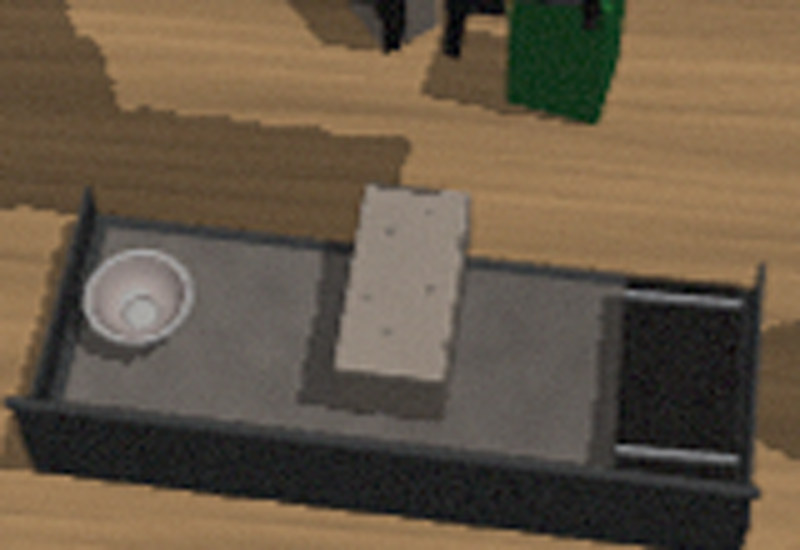

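Run:
```python
from h import *
d=load("wrist","2")
H=np.array([.570,.0335]);yw=-.037;ex=np.array([np.cos(yw),np.sin(yw)]);ey=np.array([-np.sin(yw),np.cos(yw)])
h=lambda p:np.round([(p[:2]-H)@ex*1000,(p[:2]-H)@ey*1000],1)
im=d["img"].astype(float); sat=im.max(2)-im.min(2); m=((im.min(2)>130)&(sat<70)).astype(np.uint8); m[:,:215]=0;m[:,300:]=0;m[185:]=0
n,l,s,c=cv2.connectedComponentsWithStats(m);i=1+s[1:,4].argmax();cn=max(cv2.findContours((l==i).astype(np.uint8),0,1)[0],key=cv2.contourArea)
print(s[i]); ap=cv2.approxPolyDP(cn,4,True)[:,0];print(ap.tolist())
for u,v in ap: print(h(wonz(d,u,v,.062)))
for u,v in((223,38),(289,38),(224,165),(288,166)): print("hand",h(wonz(d,u,v,.062)))
a=wonz(d,418,10,.012)
for nm,L,R in(("front inner feet",(94,149),(417,147)),):
    l=wonz(d,*L,.012);r=wonz(d,*R,.012);print(nm,h(l),h(r),h((l+r)/2))
cv2.imwrite("pics/g10c.png",cv2.resize(im[:170,60:445].astype(np.uint8)[:,:,::-1],None,fx=2.05,fy=3.4,interpolation=cv2.INTER_CUBIC))
```

```text
[ 222   37   67  129 8118]
[[225, 37], [224, 164], [274, 159], [285, 164], [288, 39]]
[102.2  25.5]
[-8.8 27.6]
[ -4.5 -16.2]
[ -8.9 -25.9]
[100.4 -27.5]
hand [101.4  27.2]
hand [101.4 -28.3]
hand [-9.7 27.6]
hand [-10.6 -28.6]
front inner feet [  2.2 184.6] [   4.4 -184.7] [ 3.3 -0. ]
```

View pics/g10c.png

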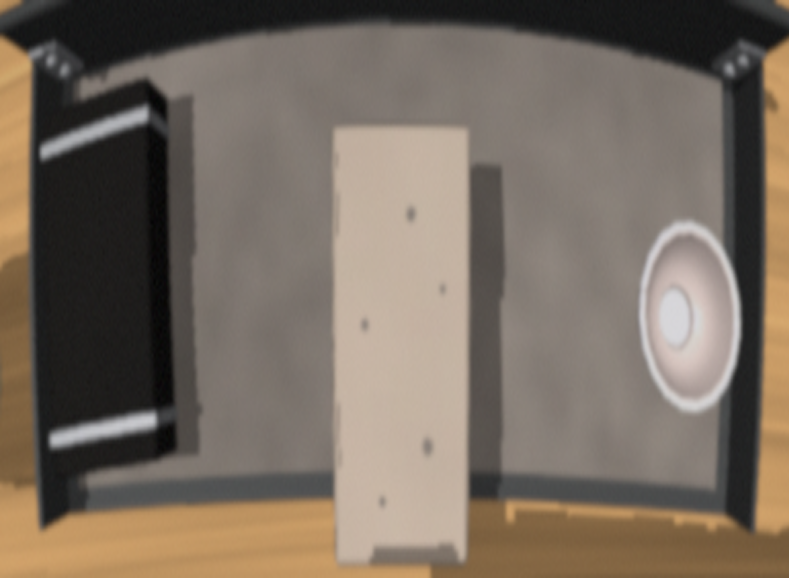

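drive_tool(increments="0 40 0 0 200; 0 40 0 0 200; 0 30 0 0 200; 0 15 0 0 200; 0 7 0 0 200; 0 0 4 0 200; 0 0 4 0 200; 0 0 3 0 200; 0 0 2 0 200; 0 0 0 0 200; 0 0 0 0 200")

```text
time: 19.48
position: [0.5416, 0.0345, 0.0218]
tool_rot: [-1.192, 1.236, -1.236]
ft_force: [0.9, 0.2, -0.8]
grip_width: 0.215
```

Run:
```python
from h import *
from bench import get_image
s,M=st()
d=get_image("scene");i=d["img"][:,:,::-1];cv2.imwrite("pics/s11.png",cv2.resize(i[160:270,170:330],None,fx=5,fy=5,interpolation=cv2.INTER_CUBIC))
```

```text
t 19.48 p [0.5416 0.0345 0.0218] ang -92.11 tilt [ 1.e-04 -1.e+00 -1.e-04] F [ 0.9  0.2 -0.8] w 0.215
```

View pics/s11.png

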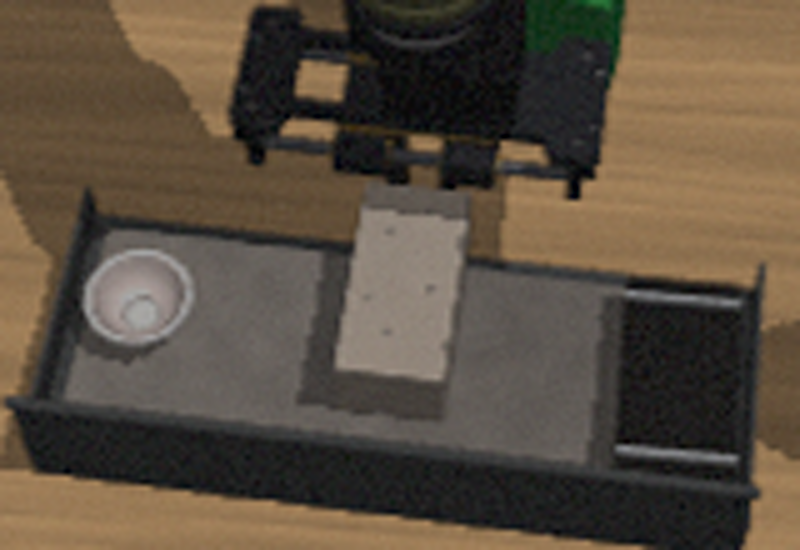

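drive_tool(increments="0 0 1.5 0 200; 0 0 1.5 0 200; 0 0 1 0 200; 0 0 1 0 200; 0 0 0.7 0 200; 0 0 0.7 0 200; 0 0 0.7 0 200; 0 0 0.7 0 200; 0 0 0.7 0 200; 0 0 0.7 0 200; 0 0 0.7 0 200; 0 0 0.7 0 200; 0 0 0.7 0 200; 0 0 0.7 0 200")

```text
time: 21.28
position: [0.5537, 0.034, 0.0217]
tool_rot: [-1.192, 1.236, -1.236]
ft_force: [-1.5, 0.2, -0.7]
grip_width: 0.217
```

drive_tool(increments="0 0 1 0 200; 0 0 1 0 200; 0 0 1 0 200; 0 0 1 0 200; 0 0 1.5 0 200; 0 0 1.5 0 200; 0 0 1.5 0 200; 0 0 1.5 0 200")

```text
time: 22.28
position: [0.5638, 0.0336, 0.0218]
tool_rot: [-1.192, 1.236, -1.236]
ft_force: [-0.5, 0.8, -0.9]
grip_width: 0.215
```

Run:
```python
from h import *
from bench import get_image
s,M=st()
d=get_image("scene");i=d["img"][:,:,::-1];cv2.imwrite("pics/s12.png",cv2.resize(i[160:270,170:330],None,fx=5,fy=5,interpolation=cv2.INTER_CUBIC))
```

```text
t 22.27 p [0.5638 0.0336 0.0218] ang -92.12 tilt [ 1.e-04 -1.e+00 -0.e+00] F [-0.5  0.8 -0.9] w 0.215
```

View pics/s12.png

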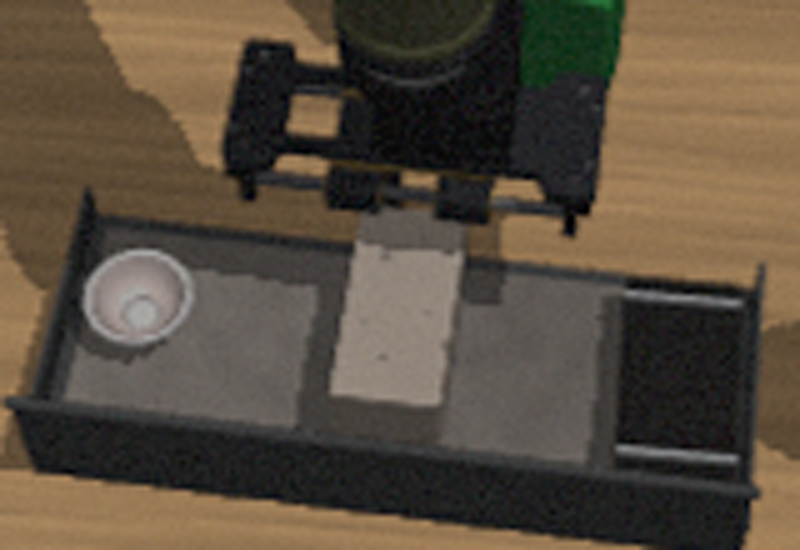

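drive_tool(increments="0 0 2 0 200; 0 0 2 0 200; 0 0 2 0 200; 0 0 2 0 200; 0 0 2 0 200; 0 0 2 0 200; 0 0 2 0 200; 0 0 2 0 200; 0 0 2 0 200; 0 0 2 0 200; 0 0 1 0 200; 0 0 1 0 200; 0 0 1 0 200; 0 0 1 0 200; 0 0 0 0 200")

```text
time: 24.2
position: [0.5879, 0.0327, 0.0218]
tool_rot: [-1.191, 1.236, -1.236]
ft_force: [-0.2, -0.6, 0.7]
grip_width: 0.213
```

Run:
```python
from h import *
from bench import get_image
s,M=st()
d=get_image("scene");i=d["img"][:,:,::-1];cv2.imwrite("pics/s13.png",cv2.resize(i[160:270,170:330],None,fx=5,fy=5,interpolation=cv2.INTER_CUBIC));np.savez("scene3.npz",**d)
d=get_image("wrist");cv2.imwrite("pics/w13.png",d["img"][:,:,::-1]);np.savez("wrist3.npz",**d)
```

```text
t 24.2 p [0.5879 0.0327 0.0218] ang -92.11 tilt [-0.e+00 -1.e+00  4.e-04] F [-0.2 -0.6  0.7] w 0.213
```

View pics/s13.png

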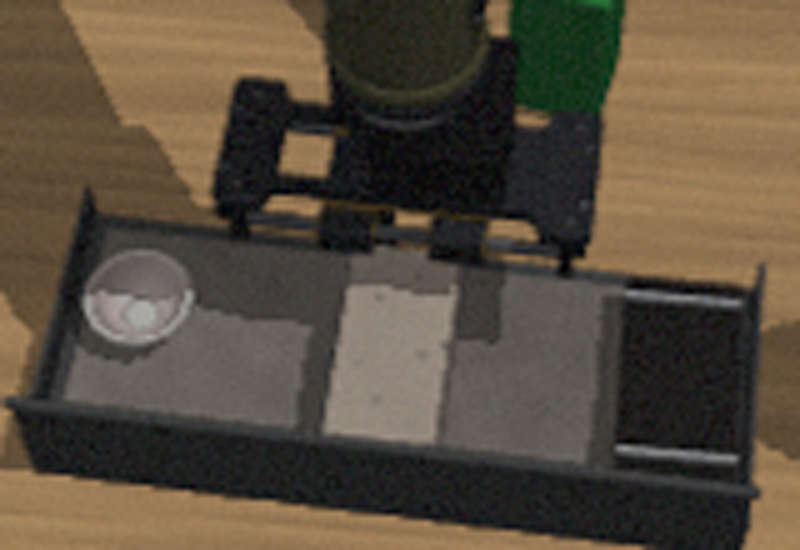

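View pics/w13.png

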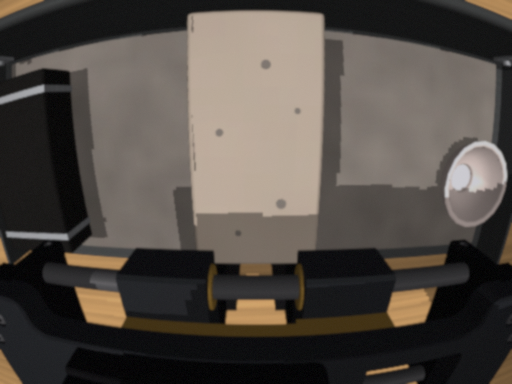

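```bash
cat >> h.py <<'E'
H=np.array([.570,.0335]);yw=-.037;ex=np.array([np.cos(yw),np.sin(yw)]);ey=np.array([-np.sin(yw),np.cos(yw)])
hh=lambda p:np.round([(p[:2]-H)@ex*1000,(p[:2]-H)@ey*1000],1)
E
python3 - <<'E'
from h import *
d=load("wrist","3")
for u,v in((189,14.5),(324,14.5),(193,262),(317,262)): print(hh(wonz(d,u,v,.062)))
print("tcp",hh(np.array([.5879,.0327])))
for u,v in((100,33),(160,26),(400,28),(470,42)): print("shield foot?",hh(wonz(d,u,v,.012)))
E
```

```text
[140.6  27.4]
[140.7 -28.1]
[29.  30.2]
[ 29.  -29.5]
tcp [17.9 -0.1]
shield foot? [152.8  96.8]
shield foot? [151.1  56.1]
shield foot? [154.7 -88.8]
shield foot? [ 157.  -146.8]
```

drive_tool(increments="0 0 1 0 200; 0 0 1 0 200; 0 0 1 0 200; 0 0 1 0 200; 0 0 0.7 0 200; 0 0 0.7 0 200; 0 0 0 0 200")

```text
time: 25.18
position: [0.5932, 0.0325, 0.0218]
tool_rot: [-1.191, 1.236, -1.236]
ft_force: [-0.8, 0.5, -0.4]
grip_width: 0.216
```

drive_tool(increments="0 0 0.5 0 200; 0 0 0.5 0 200; 0 0 0 0 200")

```text
time: 25.55
position: [0.5941, 0.0325, 0.0218]
tool_rot: [-1.191, 1.236, -1.236]
ft_force: [-1.2, 0.4, 0.6]
grip_width: 0.213
```

drive_tool(increments="0 0 0.5 0 200; 0 0 0.5 0 200; 0 0 0 0 200")

```text
time: 25.92
position: [0.5952, 0.0325, 0.0218]
tool_rot: [-1.191, 1.236, -1.236]
ft_force: [-1.9, -0.4, 0.3]
grip_width: 0.221
```

drive_tool(increments="0 0 0.5 0 200; 0 0 0.5 0 200; 0 0 0 0 200")

```text
time: 26.3
position: [0.5953, 0.0325, 0.0218]
tool_rot: [-1.193, 1.237, -1.236]
ft_force: [-5.0, -0.1, 3.1]
grip_width: 0.215
```

drive_tool(increments="0 0 0.4 0 200; 0 0 0.4 0 200; 0 0 0 0 200; 0 0 0 0 200")

```text
time: 26.8
position: [0.5953, 0.0325, 0.0217]
tool_rot: [-1.195, 1.238, -1.235]
ft_force: [-7.2, 0.3, 5.8]
grip_width: 0.216
```

drive_tool(increments="0 0 0.3 0 200; 0 0 0.3 0 200; 0 0 0 0 200; 0 0 0 0 200")

```text
time: 27.3
position: [0.5952, 0.0325, 0.0217]
tool_rot: [-1.196, 1.239, -1.235]
ft_force: [-8.3, 0.5, 6.5]
grip_width: 0.217
```

Run:
```python
from h import *
from bench import get_image
s,M=st()
d=get_image("wrist");cv2.imwrite("pics/w14.png",d["img"][:,:,::-1]);np.savez("wrist4.npz",**d)
```

```text
t 27.3 p [0.5952 0.0325 0.0217] ang -92.1 tilt [ 0.001  -1.     -0.0046] F [-8.3  0.5  6.5] w 0.217
```

View pics/w14.png

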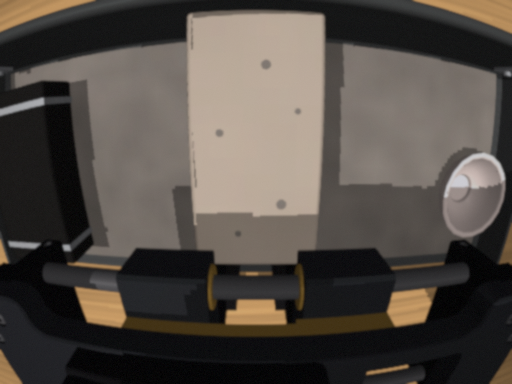

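drive_tool(increments="0 -0.5 0.2 0 200; 0 -0.5 0.2 0 200; 0 0 0 0 200; 0 0 0 0 200")

```text
time: 27.85
position: [0.5953, 0.0327, 0.0217]
tool_rot: [-1.196, 1.24, -1.234]
ft_force: [-7.3, -0.0, 0.7]
grip_width: 0.216
```

```bash
python3 -c "
from h import *
st();st()
d=load('wrist','4')
for u,v in((188,13),(325,13),(193,263),(319,263)): print(hh(wonz(d,u,v,.062)))
"
```

```text
t 27.85 p [0.5953 0.0327 0.0217] ang -92.11 tilt [ 3.0e-04 -1.0e+00 -5.3e-03] F [-7.3 -0.   0.7] w 0.216
t 27.85 p [0.5953 0.0327 0.0217] ang -92.11 tilt [ 3.0e-04 -1.0e+00 -5.3e-03] F [-7.3 -0.   0.7] w 0.216
[148.6  27.7]
[148.7 -28.3]
[36.1 30.2]
[ 36.1 -30.4]
```

drive_tool(increments="0 -0.2 0.5 0 200; 0 -0.2 0.5 0 200; 0 0 0 0 200; 0 0 0 0 200")

```text
time: 28.35
position: [0.5952, 0.0327, 0.0217]
tool_rot: [-1.197, 1.242, -1.233]
ft_force: [-8.0, 0.7, 1.7]
grip_width: 0.218
```

drive_tool(increments="0 -0.2 0.4 0 200; 0 -0.2 0.4 0 200; 0 0 0 0 200; 0 0 0 0 200")

```text
time: 28.85
position: [0.5951, 0.0327, 0.0217]
tool_rot: [-1.199, 1.243, -1.232]
ft_force: [-10.0, 0.2, 1.4]
grip_width: 0.215
```

drive_tool(increments="0 -0.2 0.5 0 200; 0 -0.2 0.5 0 200; 0 -0.1 0.3 0 200; 0 0 0 0 200; 0 0 0 0 200")

```text
time: 29.48
position: [0.5951, 0.0327, 0.0218]
tool_rot: [-1.201, 1.245, -1.231]
ft_force: [-12.6, 0.7, 2.0]
grip_width: 0.213
```

drive_tool(increments="0 -0.2 0.5 0 200; 0 -0.1 0.3 0 200; 0 0 0 0 200; 0 0 0 0 200")

```text
time: 29.98
position: [0.595, 0.0328, 0.0218]
tool_rot: [-1.203, 1.246, -1.23]
ft_force: [-15.1, 1.7, 3.0]
grip_width: 0.216
```

```bash
python3 -c "
from h import *
st()"
```

```text
t 29.98 p [0.595  0.0328 0.0218] ang -92.09 tilt [ 0.0012 -0.9999 -0.0138] F [-15.1   1.7   3. ] w 0.216
```

Pressing at 15 N; I'll hold for about a second and read the force during it.

drive_tool(increments="0 0 0 0 200; 0 0 0 0 200; 0 0 0 0 200; 0 0 0 0 200")

```text
time: 30.48
position: [0.595, 0.0328, 0.0218]
tool_rot: [-1.203, 1.246, -1.23]
ft_force: [-15.0, 0.7, 2.0]
grip_width: 0.216
```

drive_tool(increments="0 0 0 0 200; 0 0 0 0 200; 0 0 0 0 200; 0 0 0 0 200")

```text
time: 30.98
position: [0.5951, 0.0327, 0.0218]
tool_rot: [-1.203, 1.246, -1.23]
ft_force: [-13.8, 0.4, 1.7]
grip_width: 0.221
```

drive_tool(increments="0 0 0 0 200; 0 0 0 0 200")

```text
time: 31.22
position: [0.595, 0.0327, 0.0218]
tool_rot: [-1.203, 1.246, -1.23]
ft_force: [-15.2, 1.3, 2.5]
grip_width: 0.219
```

Run:
```python
from h import *
from bench import get_image
s,M=st()
d=get_image("wrist");np.savez("wrist5.npz",**d)
cv2.imwrite("pics/w15.png",cv2.resize(d["img"][:60,130:380,::-1],None,fx=3.2,fy=6,interpolation=cv2.INTER_CUBIC))
```

```text
t 31.23 p [0.595  0.0327 0.0218] ang -92.09 tilt [ 0.0012 -0.9999 -0.0138] F [-15.2   1.3   2.5] w 0.219
```

View pics/w15.png

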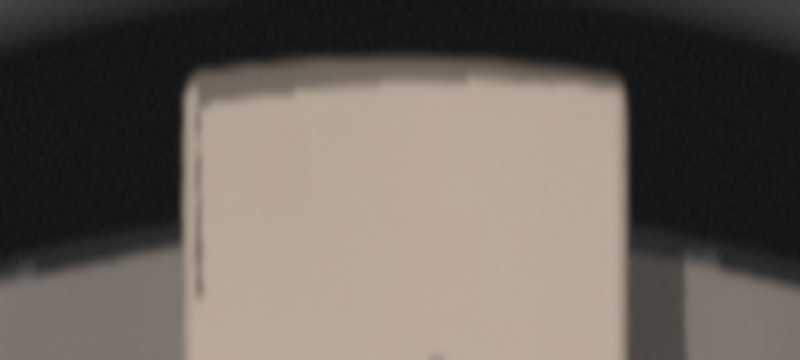

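drive_tool(increments="0 0 -1 0 200; 0 0.3 -1.5 0 200; 0 0.5 -1.5 0 200; 0 0.5 -1.5 0 200; 0 0 -2 0 200; 0 0 -3 0 200; 0 0 -6 0 200; 0 0 -10 0 200; 0 0 -15 0 200; 0 -30 -10 0 200; 0 -50 0 0 200; 0 -50 0 0 200; 0 0 0 0 200; 0 0 0 0 200")

```text
time: 33.02
position: [0.5493, 0.0339, 0.1526]
tool_rot: [-1.193, 1.236, -1.237]
ft_force: [-1.0, -0.1, 0.2]
grip_width: 0.213
```

Run:
```python
from h import *
from bench import get_image
s,M=st()
d=get_image("wrist");np.savez("wrist6.npz",**d);cv2.imwrite("pics/w16.png",d["img"][:,:,::-1])
d=get_image("scene");i=d["img"][:,:,::-1];cv2.imwrite("pics/s16.png",cv2.resize(i[160:270,170:330],None,fx=5,fy=5,interpolation=cv2.INTER_CUBIC))
```

```text
t 33.02 p [0.5493 0.0339 0.1526] ang -92.12 tilt [ 9.e-04 -1.e+00 -6.e-04] F [-1.  -0.1  0.2] w 0.213
```

View pics/w16.png

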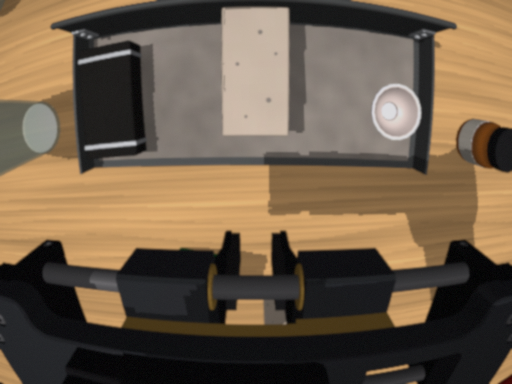

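View pics/s16.png

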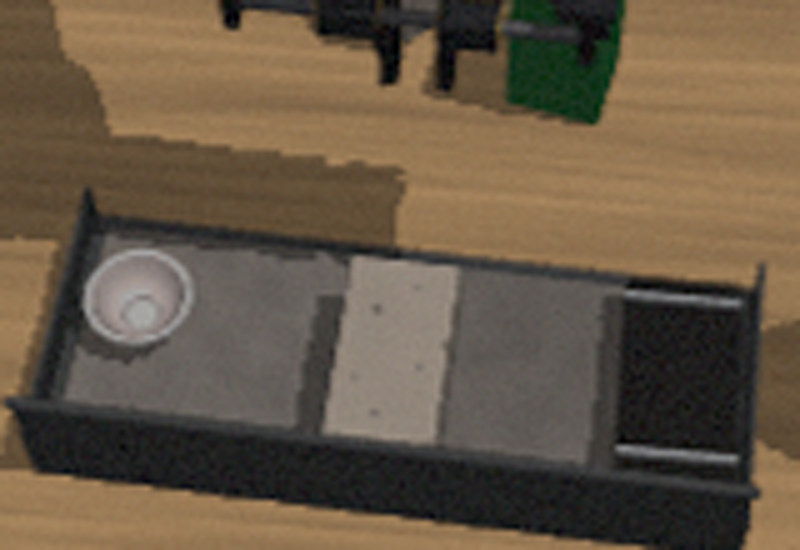

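Run:
```python
from h import *
d=load("wrist","6")
for u,v in((222,8),(290,8.5),(222.5,134.5),(288.5,134.5)): print(hh(wonz(d,u,v,.062)))
G=d["img"].astype(float).mean(2)
F=[]
for c in range(228,286,4):
    p=G[120:145,c];k=np.where(p<(p[0]+p[-1])/2)[0][0]; f=120+k-1+(p[k-1]-(p[0]+p[-1])/2)/(p[k-1]-p[k]); F.append(wonz(d,c,f,.062)[:2])
F=np.array(F);vx,vy,x,y=cv2.fitLine(F.astype(np.float32),cv2.DIST_HUBER,0,.001,.001).ravel();print("foot edge yaw deg rel hearth",np.degrees(np.arctan(-vx/vy)-yw),hh(F.mean(0)))
```

```text
[147.7  27.8]
[147.3 -29.3]
[36.7 27.8]
[ 36.7 -28.4]
foot edge yaw deg rel hearth 0.16852723 [36.5 -0.7]
```

```bash
python3 -c "
from bench import workorder
print(workorder.close_job())"
```

```text
the job is handed in; nothing more can be done
None
```

I brought the brick to the front edge, tipped it over onto the hearth while holding it, and pushed it back against the shield. I then pressed it there at about 15 N (13.8–15.2 N read) for just over a second, let go, and handed the job in at about 33 s.

- **Which brick:** I took the larger of the two pale blocks. The green block and the smaller pale one were left alone.
- **Final position:** the near end measures 36.5 mm behind the front edge, where fully home should be 36 mm. The brick is 0.7 mm off the middle and 0.17° off square. The near end also sat firmly, with the force rising sharply once it met the shield.
- **Disagreeing check:** the far end measured about 147.5 mm instead of 150 mm in the wrist view. Its edge was hard to pick out against the dark shield and the calibration is good to about 2 mm, so I relied on the near-end and force readings.
- **Forces on the brick:** the grip was 19 N. While easing it down, the upward force briefly read 6.6 N as it seated. No reading went above about 15.5 N.
- **Other things:** in the last pictures the charcoal, dish, beaker and jar look undisturbed, judged by eye. The gripper was clear of everything.

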